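# Making up two side trays for a salad and a soup order

### The job

Make up the two side trays for the next orders: the green-rimmed tray is for the salad and gets the pot of green herbs, the red-capped jar and the fork; the orange-rimmed tray is for the soup and gets the pot of crumbs and the spoon (its jar collar stays empty). Stand each pot down between the ribs of its pot seat and the jar in its collar, and lay the fork and the spoon flat between the pegs, either way round. Keep the two pots upright all the time so that nothing spills, and leave the empty pot and the label roll where they are.

Things in the scene. Friction and masses are not known exactly. Their poses are not given: they have to be found in the camera images.
- herb_pot_mid (a point): open spun-steel sauce pot filled with chopped green herbs, round, 36 mm high, 70 mm across the rim, 53 mm across the foot, about 0.12 kg. The point is its centre, 18 mm above its underside; z is up along its axis.
- crumb_pot_mid (a point): open spun-steel sauce pot filled with pale golden crumbs, round, 33 mm high, 64 mm across the rim, 48 mm across the foot, about 0.12 kg. The point is its centre, 16.5 mm above its underside; z is up along its axis.
- dressing_jar_mid (a point): small closed amber glass jar with a red screw cap, upright, 50 mm high, body 42 mm across up to 20 mm high, cap 38 mm across in the top 16 mm, about 90 g. The point is its centre, 25 mm above its underside; z is up along its axis.
- fork_mid (a point): steel fork, black riveted handle, 160 mm long, 60 g, lying flat. Point: the middle of its length, 5 mm above its underside; y runs along it to the head, z up. Handle 14 mm wide, 10 mm thick, from 80 mm behind the point to 26 mm ahead of it; then a thin neck and the head (20 mm wide). It balances near the point.
- spoon_mid (a point): steel spoon, white riveted handle, 160 mm long, 60 g, lying flat. Point: the middle of its length, 5 mm above its underside; y runs along it to the head, z up. Handle 14 mm wide, 10 mm thick, from 80 mm behind the point to 26 mm ahead of it; then a thin neck and the head (26 mm wide). It balances near the point.
- salad_tray: green-rimmed tray, grey floor, 132 x 185 mm (x, y), floor 5 mm up, rim 8 mm, fixed; origin on the table under its centre. In its axes: pot seat at x -0.025, y +0.045; jar collar at -0.025, -0.052; cutlery seat at +0.0435, 0. Pot seat: 4 ribs 11 mm high on the diagonals, leaning out (inner radius 31 mm low, 36 mm at the top), 30 mm gaps for fingers at the +-x and +-y sides. Jar collar: 9 mm high, closed, inner radius 25 mm low, 29 mm at the top.
- soup_tray: orange-rimmed tray, the same otherwise: 132 x 185 mm (x, y), floor 5 mm up, rim 8 mm, fixed; origin on the table under its centre. In its axes: pot seat at x -0.025, y +0.045; jar collar at -0.025, -0.052; cutlery seat at +0.0435, 0. Cutlery seat: 2 pairs of pegs 14 mm high at y -0.038 and +0.038, pegs 33 mm apart across x (22 mm clear low, 29 at the tops); the piece lies on the floor along y between them.
- empty_pot: empty steel sauce pot (bystander, to be left alone), 62 mm across, 30 mm high; origin under its centre.
- label_roll: cream roll of labels on a card core (bystander, to be left alone), 68 mm across, 35 mm high; origin under its centre.
Not all that is in view belongs to the job. Of the things that look like the part that bears dressing_jar_mid, take the one that is nearest to the robot's base at the start.

How it is judged:
By the outcome, as a careful person would: the job done as asked, in the order asked, and still so for the second after the job is handed in, with the robot touching nothing.
It also fails if it takes over 147 s, if anything falls off the work surface, if the arm or the gripper's body presses on something with over 40 N, if the wrist force passes 120 N, or if a joint passes its speed limit or range.

### The arm

A 6-joint arm with a two-finger parallel gripper is mounted at the origin on the work surface; the furniture and walls round the work are solid. World frame = base frame: x ahead of the robot, y to its left, z up, the work surface at z = 0. Lengths are in m, angles in rad, forces in N, time in s.
With the tool pointing down it reaches from about 0.3 to 0.775 m from the base axis. Payload 14.6 kg.
Tool frame: the origin (TCP) lies at the very end of the fingers, on their centre line; the grasp point (between the pads) lies ctrl.grasp_offset behind it (ctrl.grasp_offset is the distance from the TCP to the grasp point, in m); z points along the fingers, y is the direction in which the jaws open and shut (so a half turn about z gives the same grasp; the last joint's range is limited). The gripper opens to 94 mm and grips with 3 to 60 N. Pads are 16 mm wide; open, the fingers measure 119 mm over their backs; the gripper's body (75 mm by 177 mm) begins 78 mm behind the grasp point.
Start: joints at [-0.067, 0.3, 1.521, -0, 1.321, -0.067], TCP at [0.55, -0, 0.205] pointing down, gripper open.
Joint ranges: [-3.03, 3.03], [-0.79, 2.21], [0.23, 2.52], [-1.04, 4.18], [0, 3.07], [-2.55, 2.55]. Speed limits (rad/s): [2.22, 2.22, 2.57, 3.14, 3.14, 3.14].

### API

Orientations are given as a rotation vector (axis times angle).
In Python, from workcell import ctrl, vision, job_done gives the robot as it stands.
- The arm moves only by the shell command python3 -m creep 'ROWS' [OPENING] [FORCE]. ROWS is JSON, a list of rows, each an object with "travel": the shift along the tool's x, y, z in cm, a list of three; "turn": the turn, a rotation vector about the tool's x, y, z in rad, a list of three. A call has 1 to 20 rows; each row is the pose to reach, as a shift and turn from the pose commanded when the call began, along the tool's axes at that moment; what a row does not reach only later rows make up. A row lasts 1/12 s, in which the tool goes at most 41.7 mm and 7.16 degrees, less where a joint would pass 70% of its speed; a pose out of reach is approached as far as the arm can. A call with a gripper value outside its range is refused whole. OPENING is the opening, from 0 (shut) to 1 (fully open), set as the call begins (- or left out, the last holds). The fingers move at their own pace and stop on an object; FORCE is the grip in N (left out, the last holds). Time passes only in rows, so rows that repeat a pose let the fingers close. It gives the time, the measured TCP pose, the force and the opening at its end, in the units of the state.
- ctrl.get_state(): the state, without advancing time (a new reading comes with each control period).
- vision.capture(name): name is "scene" or "side" or "wrist"; returns (picture, depth): 480x640x3 uint8, red, green, blue; 480x640 float32, m along the optical axis (not along the pixel's ray), 0 where there is no reading.
- vision.camera_info(name): a dict with "vertical_fov" (degrees; the focal length in pixels is half the picture's height over the tangent of half this angle, whatever the lens; pixels are square), "cx", "cy" (the principal point, pixels), "xyz" and "attitude" of the camera in the world. Camera axes: x right, y down, z forward; pixel columns grow to the right and rows downward; lengths in m; the calibration is good to about 2 mm. A picture is of the moment at which its call begins: read the wrist's pose just before it. camera_info takes no time and is no camera call; for the wrist camera it gives the pose at the moment of the call.
- job_done(): hands the job in, once; it reports no verdict.
Trained networks look in the newest picture that a camera, given by its name, has taken for a name from the list of things; names that differ only in an ending like _2 or _b are one class to them, and where a whole thing is asked for, a point or a joint stands for the part that bears it (a point fixed in the world has none). Each returns a list of dicts, best first, with "p" (0 to 1); they miss things now and then, are a little off and sometimes report something else, mostly with a low value. They report only what shows in the picture. A call takes as long as a camera call. They do not tell look-alikes from the thing itself.
- vision.cut_out(camera, thing): "region" (480x640 bool, what is visible of it) and "box" ([left, top, right, bottom] in pixels, round what is visible of it).
The state is a dict: "t": time; "q": joint angles; "dq": joint speeds; "joint_torque": joint torques, N m; "ee_pos": TCP position; "ee_rot": TCP orientation; "ft_force": force on the tool from outside, world axes, zero at the start; "moment": the same for the moment, N m; "width": finger opening in m.
Only numpy, scipy, OpenCV 4.12 (cv2) and the standard library are available. Lean on these libraries where they do the work, as an engineer would, in place of code of your own. Each camera call takes 0.05 s, during which the arm holds its last target. There are 200 camera calls.

## Working session

There is one attempt and no reset: what is moved stays moved. The work goes in short steps, Python scripts to look and compute and a shell command to move; the robot and the scene stay as the last step left them, time stands still between calls to the robot, and variables do not carry over. Pictures are saved under pics/ and viewed, about 12 in all and at most 16, crops included, and the job is handed in when it is done.

```bash
ls; mkdir -p pics; cat > h.py <<'E'
import numpy as np, cv2
from scipy.spatial.transform import Rotation as R
from workcell import ctrl, vision
def rot(a):
    a=np.array(a,float)
    if a.shape==(3,3): return a
    return R.from_rotvec(a).as_matrix() if a.size==3 else R.from_quat(a).as_matrix()
def cap(n):
    i=vision.camera_info(n); p,d=vision.capture(n); return i,p,d
def cloud(i,d,m=None):
    f=240/np.tan(np.radians(i['vertical_fov'])/2)
    if m is None: m=np.ones(d.shape,bool)
    v,u=np.nonzero(m&(d>0)); z=d[v,u]
    c=np.c_[(u-i['cx'])/f*z,(v-i['cy'])/f*z,z]
    return c@rot(i['attitude']).T+np.array(i['xyz']),u,v
def pix(i,P):
    f=240/np.tan(np.radians(i['vertical_fov'])/2)
    c=(np.atleast_2d(P)-i['xyz'])@rot(i['attitude']); return c[:,:2]/c[:,2:]*f+[i['cx'],i['cy']]
def save(n,p): cv2.imwrite('pics/'+n,cv2.cvtColor(p,cv2.COLOR_RGB2BGR))
E
python3 - <<'E'
from h import *
print(vision.camera_info('scene'),vision.camera_info('side')); print(ctrl.get_state(), ctrl.grasp_offset)
for c in ['scene','side']:
    i,p,d=cap(c); save(c+'0.png',p); np.savez(c+'0.npz',p=p,d=d)
    for t in ['herb_pot_mid','crumb_pot_mid','dressing_jar_mid','fork_mid','spoon_mid','salad_tray','soup_tray','empty_pot','label_roll']:
        for r in vision.cut_out(c,t):
            P,u,v=cloud(i,d,r['region'])
            if len(P)==0: continue
            print(c,t,round(r['p'],2),r['box'],'med',np.median(P,0).round(3),'lo',np.percentile(P,2,0).round(3),'hi',np.percentile(P,98,0).round(3))
E
```

```text
pics
{'vertical_fov': 44.496322100669545, 'cx': 312.2764071115147, 'cy': 242.40993267502932, 'xyz': array([ 0.08288624, -0.63170911,  0.95365499]), 'attitude': array([-2.30481453,  0.68995524, -0.24850915])} {'vertical_fov': 52.399639605675056, 'cx': 322.7825581457843, 'cy': 238.66044241547786, 'xyz': array([0.95315056, 0.33751586, 0.90403405]), 'attitude': array([-1.4525326 , -2.37770449,  0.68486064])}
{'t': 0.0, 'q': array([-6.65669272e-02,  3.00453261e-01,  1.52159862e+00, -1.10649654e-05,
        1.32069033e+00, -6.66366406e-02]), 'dq': array([ 0.00019755, -0.00081187, -0.00041709, -0.00090377, -0.00134443,
       -0.00041638]), 'joint_torque': array([-1.53750298e-03, -5.31805658e+01, -3.52735734e+01,  7.07558286e-02,
        2.43994006e-02, -4.79655944e-05]), 'ee_pos': array([5.49732157e-01, 3.02046246e-05, 2.04888694e-01]), 'ee_rot': array([-2.22075408e+00, -2.22091500e+00,  1.20137691e-03]), 'ft_force': array([ 0.35347489,  0.24499466, -0.48856827]), 'moment': array([-0.00401056,  0.04480051, -0.04987276]), 'width': 0.09394940750097093} 0.0188
scene herb_pot_mid 0.29 [253.3, 
[... 2184 characters left out ...]
ed [ 0.43  -0.242  0.032] lo [ 0.411 -0.247  0.026] hi [ 0.464 -0.227  0.037]
side salad_tray 0.9 [183.9, 214.7, 286.5, 300.5] med [ 0.59  -0.075  0.004] lo [ 0.522 -0.167  0.   ] hi [0.654 0.011 0.014]
side soup_tray 0.95 [280.2, 260.9, 383.4, 349.2] med [0.593 0.153 0.004] lo [0.526 0.06  0.   ] hi [0.654 0.239 0.014]
side soup_tray 0.18 [257.8, 185.1, 275.1, 208.3] med [ 0.447 -0.087  0.038] lo [ 0.423 -0.108  0.003] hi [ 0.459 -0.076  0.052]
side empty_pot 0.58 [439.2, 348.4, 474.1, 383.2] med [0.601 0.422 0.005] lo [ 0.58   0.392 -0.002] hi [0.636 0.448 0.03 ]
side label_roll 0.84 [299.8, 178.7, 321.2, 204.7] med [ 0.383 -0.016  0.032] lo [ 0.351 -0.03   0.007] hi [ 0.412 -0.001  0.036]
```

View pics/scene0.png

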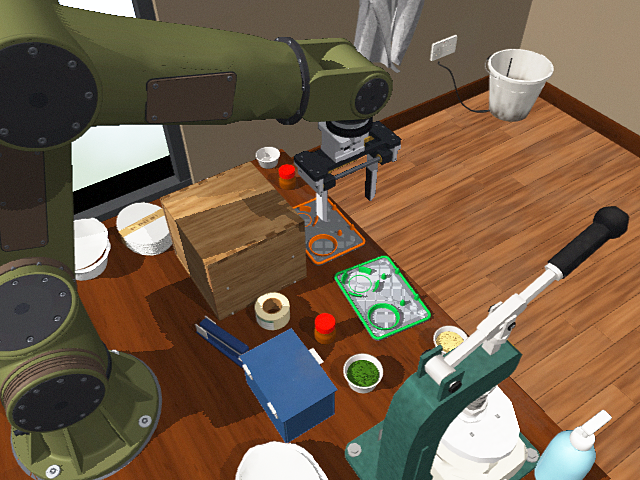

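View pics/side0.png

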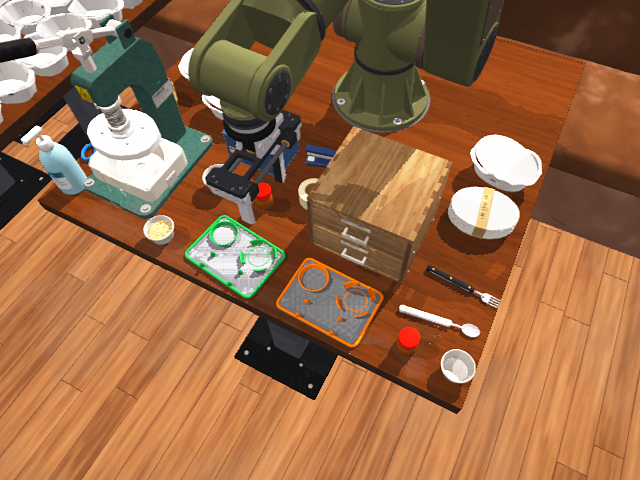

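Two jar candidates: scene (325,328), about 0.45 m from the base, and scene (287,177), about 0.69 m away. The nearer one, between the label roll, blue box and salad tray, is the one meant. Herbs are at scene (363,372), crumbs at (450,340), empty pot at (268,158). Fork and spoon show at side (465,287) and (440,320). Next I confirm the jar in a crop, fit the tray poses and build a height map.

```bash
python3 - <<'E'
from h import *
H=np.zeros((520,420),np.float32); A=[];
fits=[]
for c in ['scene','side']:
    z=np.load(c+'0.npz'); i=vision.camera_info(c); P,u,v=cloud(i,z['d']); C=z['p'][v,u]; A.append((P,C))
    hsv=cv2.cvtColor(z['p'],cv2.COLOR_RGB2HSV)[v,u].astype(int)
    for n,lo,hi,yy in [('salad',50,75,(-.2,.05)),('soup',6,16,(.02,.28))]:
        m=(hsv[:,0]>=lo)&(hsv[:,0]<=hi)&(hsv[:,1]>150)&(hsv[:,2]>90)&(P[:,2]<.025)&(P[:,2]>.002)&(P[:,0]>.5)&(P[:,0]<.68)&(P[:,1]>yy[0])&(P[:,1]<yy[1])
        if n=='soup': m&=hsv[:,1]>200
        r=cv2.minAreaRect(P[m][:,:2].astype(np.float32)*1000); print(c,n,m.sum(),r)
    # colour clusters
    for n,m in [('herb',(hsv[:,0]>35)&(hsv[:,0]<70)&(hsv[:,1]>120)&(P[:,0]<.5)&(P[:,2]<.05)),('red',((hsv[:,0]<4)|(hsv[:,0]>176))&(hsv[:,1]>200)&(hsv[:,2]>120)&(P[:,2]>.045)&(P[:,2]<.056)&(P[:,0]<.5))]:
        if m.sum(): print(c,n,m.sum(),np.median(P[m],0).round(4),P[m].min(0).round(3),P[m].max(0).round(3))
P=np.vstack([a for a,_ in A]); C=np.vstack([b for _,b in A])
m=(P[:,2]<.26)&(P[:,2]>-.02)&(P[:,0]>.2)&(P[:,0]<.8)&(abs(P[:,1])<.5); P=P[m];C=C[m]
# top view: row = -x, col=-y, 1.6mm... 600x800 px at 1.25mm
o=np.argsort(P[:,2]); P=P[o];C=C[o]; img=np.zeros((480,800,3),np.uint8); hm=np.zeros((480,800))
r=((.8-P[:,0])*800).astype(int).clip(0,479); q=((.5-P[:,1])*800).astype(int).clip(0,799)
img[r,q]=C; hm[r,q]=P[:,2]; img=cv2.dilate(img,np.ones((3,3)))
hmd=cv2.dilate(hm,np.ones((3,3)))
for x in np.arange(.3,.8,.1): cv2.putText(img,f'{x:.1f}',(0,int((.8-x)*800)),0,.4,(255,255,0)); cv2.line(img,(0,int((.8-x)*800)),(800,int((.8-x)*800)),(90,90,90))
for y in np.arange(-.4,.5,.1): cv2.putText(img,f'{y:.1f}',(int((.5-y)*800),10),0,.4,(255,255,0)); cv2.line(img,(int((.5-y)*800),0),(int((.5-y)*800),480),(90,90,90))
save('top.png',img)
print('heights (cm) rows x, cols y'); 
print('     '+' '.join(f'{y:4.2f}'[-4:] for y in np.arange(.45,-.46,-.05)))
for x in np.arange(.75,.2,-.05): print(f'{x:.2f}',' '.join(f'{100*hmd[max(0,int((.825-x-.05)*800)):max(1,int((.825-x)*800)),int((.475-y)*800):int((.525-y)*800)].max():4.0f}' for y in np.arange(.45,-.46,-.05)))
i=np.load('scene0.npz')['p']; save('jar.png',cv2.resize(i[280:420,220:420],None,fx=3,fy=3,interpolation=2))
E
```

```text
scene salad 1204 ((586.0877075195312, -80.63318634033203), (188.58612060546875, 133.20468139648438), 81.96176147460938)
scene soup 724 ((591.8861083984375, 165.30416870117188), (228.02542114257812, 132.85089111328125), 86.32450866699219)
scene herb 658 [ 0.4413 -0.2144  0.0255] [ 0.051 -0.242  0.012] [ 0.469 -0.035  0.033]
scene red 290 [ 0.4369 -0.0994  0.0498] [ 0.419 -0.119  0.045] [ 0.457 -0.08   0.054]
side salad 1034 ((586.4418334960938, -77.94091796875), (185.9123992919922, 133.62008666992188), 82.115478515625)
side soup 1273 ((577.7800903320312, 150.3185272216797), (254.4716339111328, 163.0480194091797), 85.74752044677734)
side red 140 [ 0.4366 -0.0913  0.0485] [ 0.42  -0.109  0.046] [ 0.458 -0.077  0.052]
heights (cm) rows x, cols y
     0.45 0.40 0.35 0.30 0.25 0.20 0.15 0.10 0.05 0.00 0.05 0.10 0.15 0.20 0.25 0.30 0.35 0.40 0.45
0.75    0    0    0    0    0    0    0    0    0    0    0    0    0    0    0    0    0    0    0
0.70    0    0    0    0    0    0    0    0    0    0    0    0    0    0    0    0    0    0    0
0.65    3    3    5    5    1    2    1    2    
[... 151 characters left out ...]

0.55    1    1    1    1    2    2    2    2    2    2    2    2    2    1    1    7   26   26   26
0.50    1    1    1    0   17   17   17   17   17   26    1    2    2    4    4   14   26   26   26
0.45    1    1    1    1   17   17   17   17   17    1    1    5    1    4    4   14   26   26   26
0.40    0    1    1    1   17   17   17   17   17    4    4    5    9    9    4    6   26   26   26
0.35    0    1    0    0   17   17   17   17   17    4    4    9    9   10    9    3   26   26   26
0.30    0    4    4    4   17   17   17   17   17    5    5    9    9    9    9    5    5    0    0
0.25    4    4    5    4    1    0    0    1    4    5    5    9    9    9    9    6    6    5    4
```

View pics/top.png

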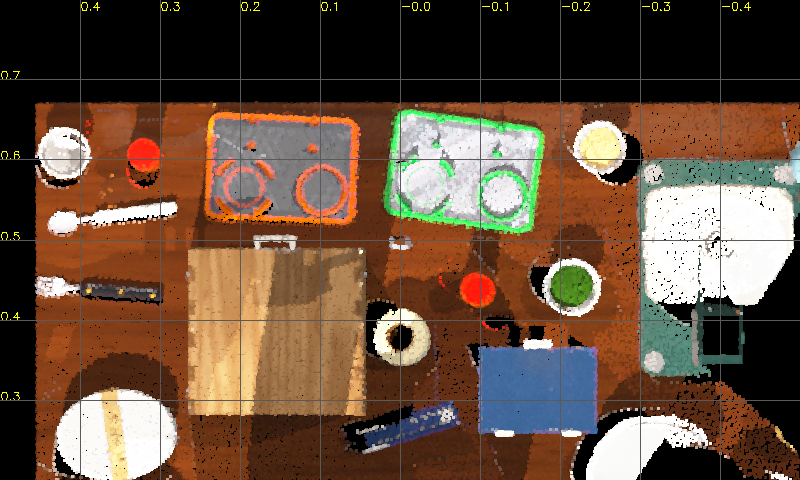

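View pics/jar.png

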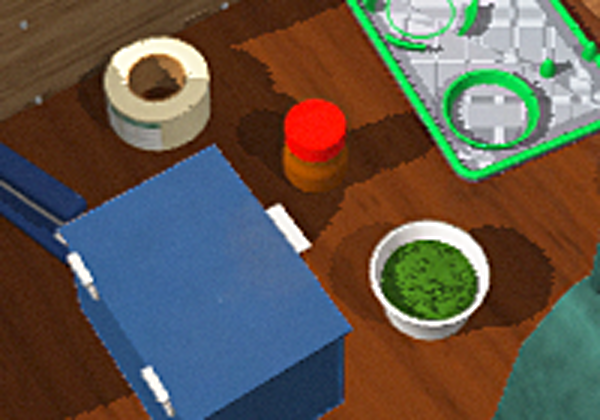

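The crop confirms the target jar at scene (325,328): amber, red cap, between roll and box. The map shows the cabinet 17 cm high at x<0.49, the blue box 9 cm at x<0.37 and the press at y<-0.3. I'll move above the herb pot and check with the wrist camera.

```bash
python3 -m creep '[{"travel":[-21.5,-10.7,0],"turn":[0,0,0]},{"travel":[-21.5,-10.7,0],"turn":[0,0,0]},{"travel":[-21.5,-10.7,0],"turn":[0,0,0]},{"travel":[-21.5,-10.7,0],"turn":[0,0,0]},{"travel":[-21.5,-10.7,0],"turn":[0,0,0]},{"travel":[-21.5,-10.7,0],"turn":[0,0,0]},{"travel":[-21.5,-10.7,0],"turn":[0,0,0]},{"travel":[-21.5,-10.7,0],"turn":[0,0,0]}]' 1
cat > look.py <<'E'
import sys; from h import *
def circ(P):  # Kasa fit
    A=np.c_[2*P[:,:2],np.ones(len(P))]; s=np.linalg.lstsq(A,(P[:,:2]**2).sum(1),rcond=None)[0]; return s[:2],np.sqrt(s[2]+s[0]**2+s[1]**2)
def rimfit(P,c0,z,r,n=6):  # circle of known-ish radius at height band
    c=np.array(c0,float)
    for k in range(n):
        d=np.linalg.norm(P[:,:2]-c,axis=1); m=(abs(P[:,2]-z)<.005)&(d<r+.008-.0005*k)&(d>r-.012+.001*k)
        if m.sum()<15: return c,0,0
        c,rr=circ(P[m])
    return c,rr,m.sum()
E
python3 - <<'E'
from look import *
i,p,d=cap('wrist'); save('w1.png',p); P,u,v=cloud(i,d); print(i['xyz'],ctrl.get_state()['ee_pos'])
print('pot',rimfit(P,(.443,-.215),.036,.034)); print('jar',rimfit(P,(.437,-.096),.050,.018))
for c in ['scene','side']:
    z=np.load(c+'0.npz'); Q,_,_=cloud(vision.camera_info(c),z['d']); print(c,rimfit(Q,(.443,-.215),.036,.034),rimfit(Q,(.437,-.097),.05,.018),rimfit(Q,(.615,-.25),.033,.031))
    m=(Q[:,0]>.26)&(Q[:,0]<.4)&(Q[:,1]<-.11)&(Q[:,1]>-.23); print('box',np.percentile(Q[m,2],[50,95]) if m.any() else 0, Q[m&(Q[:,2]>.06)&(Q[:,2]<.11),0].max())
    m=(Q[:,0]>.38)&(Q[:,0]<.52)&(Q[:,1]<-.27)&(Q[:,1]>-.4)&(Q[:,2]>.03)&(Q[:,2]<.3);m2=m&(Q[:,2]>.1); print('press ymax',Q[m,1].max(),Q[m2,1].max())
E
```

```text
t: 1.67
ee_pos: [0.4425, -0.2161, 0.2055]
ee_rot: [2.225, 2.218, 0.0]
ft_force: [-0.7, 0.4, -0.4]
width: 0.0941
[ 0.44464651 -0.13647147  0.38528501] [ 0.44295735 -0.21509848  0.20552341]
pot (array([ 0.44258349, -0.21524503]), np.float64(0.03301680636805435), np.int64(817))
jar (array([ 0.43980926, -0.09810839]), np.float64(0.015461004089476092), np.int64(973))
scene (array([ 0.44074209, -0.21574944]), np.float64(0.033135443964194655), np.int64(241)) (array([ 0.4374343 , -0.09919015]), np.float64(0.015936837379828126), np.int64(202)) (array([ 0.61530298, -0.25200984]), np.float64(0.03006238238010259), np.int64(141))
box [0.08924527 0.09211157] 0.3754723343822813
press ymax -0.3799248741013178 -0.3799248741013178
side (array([ 0.44119495, -0.21455369]), np.float64(0.03248752159173342), np.int64(69)) (array([ 0.43905374, -0.09481592]), np.float64(0.015662714886084), np.int64(89)) (array([ 0.61566158, -0.2497607 ]), np.float64(0.030313396342056653), np.int64(127))
box [0.00086734 0.06908217] 0.36537522108521236
press ymax -0.3023140721042394 -0.315709771587062
```

View pics/w1.png

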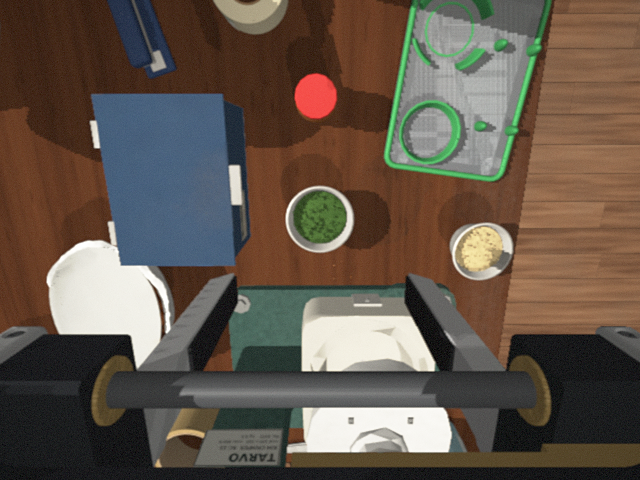

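The wrist view shows the herb pot at (320,219), the jar at (316,97) and the crumbs at (482,250), agreeing with the map. I'll turn the jaws along y, clear of the press and box, and go down on the herb pot.

```bash
python3 -m creep '[{"travel":[0,0,3],"turn":[0,0,0.125]},{"travel":[0,0,5],"turn":[0,0,0.25]},{"travel":[0,0,7],"turn":[0,0,0.375]},{"travel":[0,0,8],"turn":[0,0,0.5]},{"travel":[0,0,9],"turn":[0,0,0.625]},{"travel":[0,0,10],"turn":[0,0,0.75]},{"travel":[0,0,10],"turn":[0,0,0.875]},{"travel":[0,0,10],"turn":[0,0,1.0]},{"travel":[0,0,10],"turn":[0,0,1.125]},{"travel":[0,0,10],"turn":[0,0,1.25]},{"travel":[0,0,10],"turn":[0,0,1.375]},{"travel":[0,0,10],"turn":[0,0,1.5]},{"travel":[0,0,10],"turn":[0,0,1.57]},{"travel":[0,0,10],"turn":[0,0,1.57]},{"travel":[0,0,14],"turn":[0,0,1.57]},{"travel":[0,0,17],"turn":[0,0,1.57]},{"travel":[0,0,19.2],"turn":[0,0,1.57]},{"travel":[0,0,19.2],"turn":[0,0,1.57]},{"travel":[0,0,19.2],"turn":[0,0,1.57]},{"travel":[0,0,19.2],"turn":[0,0,1.57]}]' 1 20
python3 -m creep '[{"travel":[0,0,0],"turn":[0,0,0]},{"travel":[0,0,0],"turn":[0,0,0]},{"travel":[0,0,0],"turn":[0,0,0]},{"travel":[0,0,0],"turn":[0,0,0]},{"travel":[0,0,0],"turn":[0,0,0]},{"travel":[0,0,0],"turn":[0,0,0]},{"travel":[0,0,0],"turn":[0,0,0]},{"travel":[0,0,0],"turn":[0,0,0]},{"travel":[0,0,0],"turn":[0,0,0]},{"travel":[0,0,0],"turn":[0,0,0]}]' 0 20
```

```text
t: 3.38
ee_pos: [0.4439, -0.215, 0.0148]
ee_rot: [3.141, 0.004, 0.002]
ft_force: [0.2, -0.3, -0.8]
width: 0.0941
t: 4.22
ee_pos: [0.4432, -0.2151, 0.0139]
ee_rot: [3.141, 0.001, 0.001]
ft_force: [-0.5, 1.7, 7.1]
width: 0.0685
```

```bash
python3 -m creep '[{"travel":[0,0,-1],"turn":[0,0,0]},{"travel":[0,0,-3],"turn":[0,0,0]},{"travel":[0,0,-6],"turn":[0,0,0]},{"travel":[0,0,-9],"turn":[0,0,0]},{"travel":[0,0,-12],"turn":[0,0,0]},{"travel":[0,-3,-14],"turn":[0,0,0]},{"travel":[2,-6,-14],"turn":[0,0,0]},{"travel":[4,-9,-14],"turn":[0,0,0]},{"travel":[6,-12,-14],"turn":[0,0,0.05]},{"travel":[7.5,-15,-14],"turn":[0,0,0.1]},{"travel":[7.5,-17,-14],"turn":[0,0,0.14]},{"travel":[7.5,-18.4,-14],"turn":[0,0,0.14]},{"travel":[7.5,-18.4,-14],"turn":[0,0,0.14]},{"travel":[7.5,-18.4,-14],"turn":[0,0,0.14]},{"travel":[7.5,-18.4,-14],"turn":[0,0,0.14]}]'
python3 - <<'E'
from look import *
i,p,d=cap('wrist'); save('w2.png',p); np.savez('w2.npz',p=p,d=d,xyz=i['xyz'],att=i['attitude'])
s=ctrl.get_state(); print(s['ee_pos'],s['ee_rot'],s['ft_force'],s['width'],i['xyz'])
E
```

```text
t: 5.47
ee_pos: [0.5178, -0.0316, 0.1538]
ee_rot: [3.134, -0.219, 0.0]
ft_force: [1.1, -0.0, -0.9]
width: 0.0682
[ 0.51776486 -0.03177685  0.15370164] [ 3.13376496e+00 -2.19524041e-01  2.44922443e-04] [ 0.42102489  0.36003312 -0.76367507] 0.06822872049888021 [ 0.59887786 -0.0429513   0.33349857]
```

View pics/w2.png

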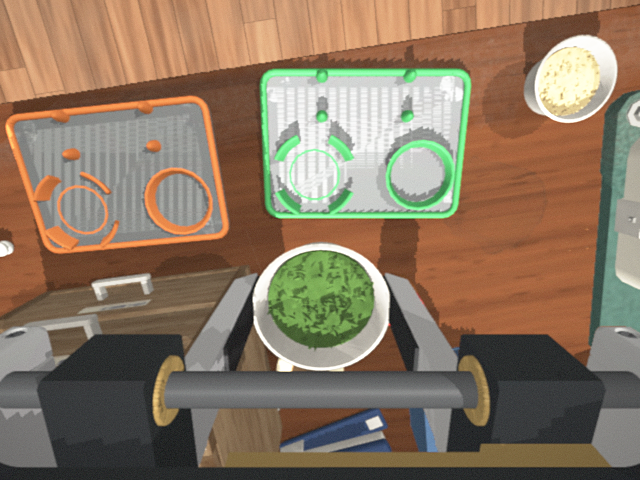

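The pot hangs level in the jaws at (322,305), with both trays in view: salad seat at (316,175) and collar (420,175), soup seat at (82,210) and collar (179,200). Next I fit both tray poses.

```bash
python3 - <<'E'
from look import *
z=np.load('w2.npz'); i=vision.camera_info('wrist'); i['xyz']=z['xyz'];i['attitude']=z['att']
P,u,v=cloud(i,z['d']); hsv=cv2.cvtColor(z['p'],cv2.COLOR_RGB2HSV)[v,u].astype(int)
for n,lo,hi,ub in [('salad',50,75,(250,480,60,225)),('soup',6,14,(0,235,90,258))]:
    m=(hsv[:,0]>=lo)&(hsv[:,0]<=hi)&(hsv[:,1]>170)&(hsv[:,2]>110)&(u>ub[0])&(u<ub[1])&(v>ub[2])&(v<ub[3])&(P[:,2]<.03)
    M=np.zeros((480,640),np.uint8); M[v[m],u[m]]=1; k,L,st,_=cv2.connectedComponentsWithStats(M,connectivity=8)
    big=1+np.argmax((st[1:,2]*st[1:,3])); s=L[v,u]==big; Q=P[s]; zr=np.median(Q[:,2])
    r=cv2.minAreaRect((Q[:,:2]*1000).astype(np.float32)); print(n,s.sum(),zr,r)
    bx=cv2.boxPoints(r); e=max([bx[1]-bx[0],bx[2]-bx[1]],key=np.linalg.norm); e=e*np.sign(e[1]); yaw=np.arctan2(-e[0],e[1]); c=np.array(r[0])/1000
    w=lambda a,b:(c+R.from_euler('z',yaw).as_matrix()[:2,:2]@[a,b]).round(4)
    print(' yaw',yaw,'seat',w(-.025,.045),'collar',w(-.025,-.052),'cut',w(.0435,0))
    o=P[m&~s]
    d=np.linalg.norm(P[:,:2]-w(-.025,-.052),axis=1); q=P[m&(d<.036)&(d>.02)&(P[:,2]>.009)]; print(' collar circ',circ(q),len(q))
    d=np.linalg.norm(P[:,:2]-w(-.025,.045),axis=1); q=P[m&(d<.045)&(d>.027)&(P[:,2]>.011)]; print(' seat circ',circ(q),len(q))
# held pot
m=(hsv[:,0]>35)&(hsv[:,0]<75)&(v>240)&(hsv[:,1]>120)&(abs(P[:,1]+.03)<.05); print('herbs',np.median(P[m],0),P[m,2].std())
print('held rim',rimfit(P,(.5178,-.0316),.185,.034), 'crumb',rimfit(P,(.615,-.25),.033,.031))
q=P[(np.linalg.norm(P[:,:2]-[.5178,-.0316],axis=1)<.042)&(P[:,2]>.15)]; print(np.percentile(q[:,2],[1,50,99]))
E
```

```text
Traceback (most recent call last):
ValueError: attempt to get argmax of an empty sequence
```

```bash
cat > tray.py <<'E'
from look import *
def trays(i,p,d,boxes):
    P,u,v=cloud(i,d); hsv=cv2.cvtColor(p,cv2.COLOR_RGB2HSV)[v,u].astype(int); out={}
    for n,lo,hi,ub in boxes:
        m=(hsv[:,0]>=lo)&(hsv[:,0]<=hi)&(hsv[:,1]>130)&(hsv[:,2]>90)&(u>ub[0])&(u<ub[1])&(v>ub[2])&(v<ub[3])
        print(n,m.sum(),'z',np.percentile(P[m,2],[5,50,95]))
        M=np.zeros((480,640),np.uint8); M[v[m],u[m]]=1; k,L,st,_=cv2.connectedComponentsWithStats(M,connectivity=8)
        big=1+np.argmax((st[1:,2]*st[1:,3])); s=L[v,u]==big; Q=P[s]
        r=cv2.minAreaRect((Q[:,:2]*1000).astype(np.float32)); print(s.sum(),r)
        bx=cv2.boxPoints(r); e=max([bx[1]-bx[0],bx[2]-bx[1]],key=np.linalg.norm); e=e*np.sign(e[1]); yaw=np.arctan2(-e[0],e[1]); c=np.array(r[0])/1000
        w=lambda a,b:(c+R.from_euler('z',yaw).as_matrix()[:2,:2]@[a,b]).round(4)
        print(' yaw',yaw,'seat',w(-.025,.045),'collar',w(-.025,-.052),'cut',w(.0435,0))
        for nm,a,b,r0,r1,zz in [('collar',-.025,-.052,.02,.036,.009),('seat',-.025,.045,.027,.045,.011)]:
            dd=np.linalg.norm(P[:,:2]-w(a,b),axis=1); q=P[m&(dd<r1)&(dd>r0)&(P[:,2]>zz)]
            if len(q)>10: print(' ',nm,circ(q),len(q))
    return P,u,v,hsv
E
python3 - <<'E'
from tray import *
z=np.load('w2.npz'); i=vision.camera_info('wrist'); i['xyz']=z['xyz'];i['attitude']=z['att']
print(z['p'][175,290:300],z['d'][175,290:300])
P,u,v,hsv=trays(i,z['p'],z['d'],[('salad',45,80,(250,480,60,225)),('soup',3,18,(0,235,90,258))])
m=(hsv[:,0]>35)&(hsv[:,0]<75)&(v>240)&(hsv[:,1]>120)&(abs(P[:,1]+.03)<.05); print('herbs',np.median(P[m],0),P[m,2].std())
print('held rim',rimfit(P,(.5178,-.0316),.185,.034), 'crumb',rimfit(P,(.615,-.25),.033,.031))
q=P[(np.linalg.norm(P[:,:2]-[.5178,-.0316],axis=1)<.042)&(P[:,2]>.15)]; print(np.percentile(q[:,2],[1,50,99]))
E
```

```text
[[160 250 181]
 [234 250 237]
 [250 249 249]
 [249 248 249]
 [232 232 230]
 [209 211 207]
 [209 213 211]
 [225 226 224]
 [244 244 244]
 [249 250 248]] [0.3219942  0.3241043  0.32389638 0.3238593  0.32347056 0.32427374
 0.32373407 0.32373428 0.3227018  0.32336092]
salad 2769 z [0.00700911 0.00916322 0.01656676]
977 ((589.2100830078125, -79.72907257080078), (180.6273193359375, 128.98074340820312), 81.99374389648438)
 yaw -0.13973533 seat [ 0.5707 -0.0317] collar [ 0.5572 -0.1277] cut [ 0.6323 -0.0858]
  collar (array([ 0.55598969, -0.12865282]), np.float64(0.027920111317143552)) 531
  seat (array([ 0.57015967, -0.03272793]), np.float64(0.03553317277147023)) 342
soup 14887 z [-0.00068388  0.00171023  0.01460975]
12634 ((592.1168212890625, 162.1161346435547), (245.8142547607422, 157.24742126464844), 81.90238189697266)
 yaw -0.14132988 seat [0.5737 0.2102] collar [0.56   0.1142] cut [0.6352 0.156 ]
  collar (array([0.562122  , 0.10120574]), np.float64(0.02799735534062522)) 338
  seat (array([0.56869666, 0.19386608]), np.float64(0.03593615358426627)) 249
herbs [ 0.52179427 -0.03189804  0.16533407] 0.0009425266494880453
held rim (array([ 0.52874248, -0.03313747]), np.float64(0.03600873312898813), np.int64(527)) crumb (array([ 0.61720744, -0.25078467]), np.float64(0.030221575060651002), np.int64(1470))
[0.16313826 0.26237854 0.28691661]
```

```bash
python3 - <<'E'
from tray import *
z=np.load('w2.npz'); i=vision.camera_info('wrist'); i['xyz']=z['xyz'];i['attitude']=z['att']
P,u,v=cloud(i,z['d'])
for zz in (.172,.175,.178): print(zz,rimfit(P,(.5218,-.032),zz,.034))
T=R.from_rotvec(ctrl.get_state()['ee_rot']).as_matrix(); print(T.T@np.array([.049,-.001,-.1]))
E
```

```text
0.172 (array([ 0.51845416, -0.03164802]), np.float64(0.032860967958535686), np.int64(4557))
0.175 (array([ 0.51830544, -0.03163063]), np.float64(0.03320122689602139), np.int64(3939))
0.178 (array([ 0.5180758 , -0.03158206]), np.float64(0.033572692710739566), np.int64(3219))
[ 0.04864427 -0.00585495  0.10000727]
```

```bash
python3 -m creep '[{"travel":[2,-0.2,0],"turn":[0,0,0]},{"travel":[4,-0.4,2],"turn":[0,0,0]},{"travel":[5.1,-0.6,5],"turn":[0,0,0]},{"travel":[5.1,-0.6,8],"turn":[0,0,0]},{"travel":[5.1,-0.6,10],"turn":[0,0,0]},{"travel":[5.1,-0.6,11.5],"turn":[0,0,0]},{"travel":[5.1,-0.6,12.5],"turn":[0,0,0]},{"travel":[5.1,-0.6,13],"turn":[0,0,0]},{"travel":[5.1,-0.6,13.4],"turn":[0,0,0]},{"travel":[5.1,-0.6,13.4],"turn":[0,0,0]},{"travel":[5.1,-0.6,13.4],"turn":[0,0,0]},{"travel":[5.1,-0.6,13.4],"turn":[0,0,0]}]'
```

```text
t: 6.52
ee_pos: [0.5696, -0.0322, 0.0203]
ee_rot: [3.134, -0.219, 0.002]
ft_force: [0.5, -0.5, -1.1]
width: 0.0683
```

```bash
python3 -m creep '[{"travel":[0,0,0],"turn":[0,0,0]},{"travel":[0,0,0],"turn":[0,0,0]},{"travel":[0,0,0],"turn":[0,0,0]},{"travel":[0,0,0],"turn":[0,0,0]},{"travel":[0,0,0],"turn":[0,0,0]},{"travel":[0,0,-2],"turn":[0,0,0]},{"travel":[0,0,-5],"turn":[0,0,0]},{"travel":[0,0,-9],"turn":[0,0,0]},{"travel":[0,0,-13],"turn":[0,0,0]},{"travel":[-4,2.7,-14],"turn":[0,0,0]},{"travel":[-8,5.4,-14],"turn":[0,0,0]},{"travel":[-12,8.3,-14],"turn":[0,0,0]},{"travel":[-12,8.3,-14],"turn":[0,0,0]},{"travel":[-12,8.3,-14],"turn":[0,0,0]},{"travel":[-12,8.3,-14],"turn":[0,0,0]}]' 1
python3 - <<'E'
from tray import *
i,p,d=cap('wrist'); save('w3.png',p)
s=ctrl.get_state(); print(s['ee_pos'],s['width'])
P,u,v=cloud(i,d)
print('jar',rimfit(P,(.439,-.0975),.050,.018)); 
for z in(.038,.041,.044): print('pot',rimfit(P,(.570,-.0325),z,.034))
E
```

```text
t: 7.77
ee_pos: [0.4387, -0.098, 0.1601]
ee_rot: [3.134, -0.221, 0.002]
ft_force: [0.9, -0.6, 0.4]
width: 0.094
[ 0.43933182 -0.09768679  0.15984744] 0.09408830926085873
jar (array([ 0.44068069, -0.09759337]), np.float64(0.015542953516131625), np.int64(966))
pot (array([ 0.56908422, -0.03273242]), np.float64(0.03275120677238282), np.int64(1839))
pot (array([ 0.56915152, -0.03261272]), np.float64(0.03304933324898517), np.int64(1546))
pot (array([ 0.56921794, -0.03247143]), np.float64(0.03344214423800767), np.int64(1158))
```

View pics/w3.png

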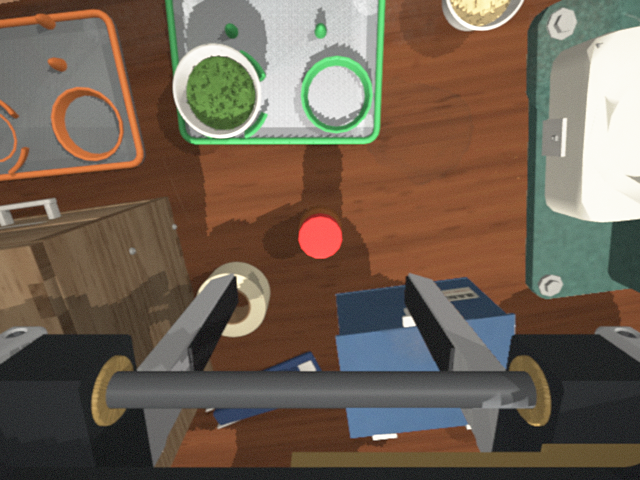

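The herb pot stands upright in its seat at (217,92), fitted within 1 mm. The jar cap is centred at (320,237). Gripping the jar by its cap.

```bash
python3 -m creep '[{"travel":[0.1,0,4],"turn":[0,0,0]},{"travel":[0.1,0,8],"turn":[0,0,0]},{"travel":[0.1,0,11],"turn":[0,0,0]},{"travel":[0.1,0,13],"turn":[0,0,0]},{"travel":[0.1,0,13.4],"turn":[0,0,0]},{"travel":[0.1,0,13.4],"turn":[0,0,0]},{"travel":[0.1,0,13.4],"turn":[0,0,0]}]' 1 20
python3 -m creep '[{"travel":[0,0,0],"turn":[0,0,0]},{"travel":[0,0,0],"turn":[0,0,0]},{"travel":[0,0,0],"turn":[0,0,0]},{"travel":[0,0,0],"turn":[0,0,0]},{"travel":[0,0,0],"turn":[0,0,0]},{"travel":[0,0,0],"turn":[0,0,0]},{"travel":[0,0,0],"turn":[0,0,0]},{"travel":[0,0,0],"turn":[0,0,0]},{"travel":[0,0,0],"turn":[0,0,0]},{"travel":[0,0,0],"turn":[0,0,0]},{"travel":[0,0,0],"turn":[0,0,0]},{"travel":[0,0,0],"turn":[0,0,0]}]' 0 20
```

```text
t: 8.4
ee_pos: [0.4408, -0.0976, 0.0263]
ee_rot: [3.134, -0.218, 0.001]
ft_force: [-0.4, 0.3, 0.3]
width: 0.0939
t: 9.4
ee_pos: [0.4398, -0.0978, 0.0254]
ee_rot: [3.134, -0.218, -0.0]
ft_force: [0.6, 0.0, -0.7]
width: 0.0378
```

```bash
python3 -m creep '[{"travel":[0,0,-2],"turn":[0,0,0]},{"travel":[0,0,-5],"turn":[0,0,0]},{"travel":[1,0.1,-8],"turn":[0,0,0]},{"travel":[4,0.5,-8],"turn":[0,0,0]},{"travel":[8,1,-8],"turn":[0,0,0]},{"travel":[11,1.4,-8],"turn":[0,0,0]},{"travel":[12,1.4,-8],"turn":[0,0,0]},{"travel":[12,1.4,-8],"turn":[0,0,0]},{"travel":[12,1.4,-6],"turn":[0,0,0]},{"travel":[12,1.4,-4],"turn":[0,0,0]},{"travel":[12,1.4,-2.5],"turn":[0,0,0]},{"travel":[12,1.4,-1.5],"turn":[0,0,0]},{"travel":[12,1.4,-1],"turn":[0,0,0]},{"travel":[12,1.4,-0.6],"turn":[0,0,0]},{"travel":[12,1.4,-0.5],"turn":[0,0,0]},{"travel":[12,1.4,-0.5],"turn":[0,0,0]},{"travel":[12,1.4,-0.5],"turn":[0,0,0]}]'
```

```text
t: 10.82
ee_pos: [0.557, -0.1284, 0.0312]
ee_rot: [3.134, -0.218, 0.002]
ft_force: [-0.7, 0.7, -0.6]
width: 0.0377
```

```bash
python3 -m creep '[{"travel":[0,0,0],"turn":[0,0,0]},{"travel":[0,0,0],"turn":[0,0,0]},{"travel":[0,0,0],"turn":[0,0,0]},{"travel":[0,0,0],"turn":[0,0,0]},{"travel":[0,0,-2],"turn":[0,0,0]},{"travel":[0,0,-5],"turn":[0,0,0]},{"travel":[0,0,-9],"turn":[0,0,0]},{"travel":[0,0,-13],"turn":[0,0,0]},{"travel":[0,0,-17],"turn":[0,0,0]},{"travel":[0,0,-21],"turn":[0,0,0]},{"travel":[0,0,-24],"turn":[0,0,0]},{"travel":[0,0,-24],"turn":[0,0,0]}]' 0.65
python3 -m creep '[{"travel":[-1,-3,0],"turn":[0,0,-0.12]},{"travel":[-2,-6,0],"turn":[0,0,-0.24]},{"travel":[-3,-9,0],"turn":[0,0,-0.36]},{"travel":[-4,-12,0],"turn":[0,0,-0.48]},{"travel":[-5,-15,0],"turn":[0,0,-0.6]},{"travel":[-6,-18,0],"turn":[0,0,-0.72]},{"travel":[-7,-21,0],"turn":[0,0,-0.84]},{"travel":[-8,-24,0],"turn":[0,0,-0.96]},{"travel":[-9,-27,0],"turn":[0,0,-1.08]},{"travel":[-10,-30,0],"turn":[0,0,-1.2]},{"travel":[-11,-33,0],"turn":[0,0,-1.32]},{"travel":[-12,-36,0],"turn":[0,0,-1.44]},{"travel":[-13.3,-39.3,0],"turn":[0,0,-1.56]},{"travel":[-13.3,-39.3,0],"turn":[0,0,-1.71]},{"travel":[-13.3,-39.3,0],"turn":[0,0,-1.71]},{"travel":[-13.3,-39.3,0],"turn":[0,0,-1.71]},{"travel":[-13.3,-39.3,0],"turn":[0,0,-1.71]}]'
python3 - <<'E'
from tray import *
s=ctrl.get_state(); print(s['q'].round(2))
i,p,d=cap('wrist'); save('w4.png',p); np.savez('w4.npz',p=p,d=d,xyz=i['xyz'],att=i['attitude'])
P,u,v=cloud(i,d)
tz=np.median(P[(abs(P[:,2])<.01),2]); print('table',tz,i['xyz'])
for t,y0 in [('fork_mid',.44),('spoon_mid',.53)]:
    for r in vision.cut_out('wrist',t)[:2]:
        Q,_,_=cloud(i,d,r['region']); h=Q[(Q[:,2]>.0075)&(Q[:,2]<.02)]
        c=h[:,:2].mean(0); w,V=np.linalg.eigh(np.cov(h[:,:2].T)); e=V[:,1]*np.sign(V[1,1]); a=(Q[:,:2]-c)@e
        print(t,round(r['p'],2),r['box'],'all a',np.percentile(a,[1,99]).round(4),'hi a',np.percentile((h[:,:2]-c)@e,[1,99]).round(4),'c',c.round(4),'dir',e.round(3),'yaw',np.arctan2(-e[0],e[1]).round(3),'z',np.percentile(h[:,2],[5,50,95]).round(4))
E
```

```text
t: 11.82
ee_pos: [0.5582, -0.1287, 0.2775]
ee_rot: [3.132, -0.218, 0.016]
ft_force: [0.6, 0.6, -0.6]
width: 0.0611
t: 13.23
ee_pos: [0.4795, 0.2793, 0.2701]
ee_rot: [-2.223, -2.22, 0.001]
ft_force: [0.1, -0.2, 0.3]
width: 0.0611
[0.46 0.27 1.41 0.   1.46 0.46]
table 0.0007321542590895125 [0.4816585  0.35895099 0.44980699]
fork_mid 0.88 [277.3, 58.6, 296.5, 192.2] all a [-0.0528  0.1006] hi a [-0.0537  0.0626] c [0.4363 0.3498] dir [0.087 0.996] yaw -0.087 z [0.0085 0.0104 0.0118]
```

View pics/w4.png

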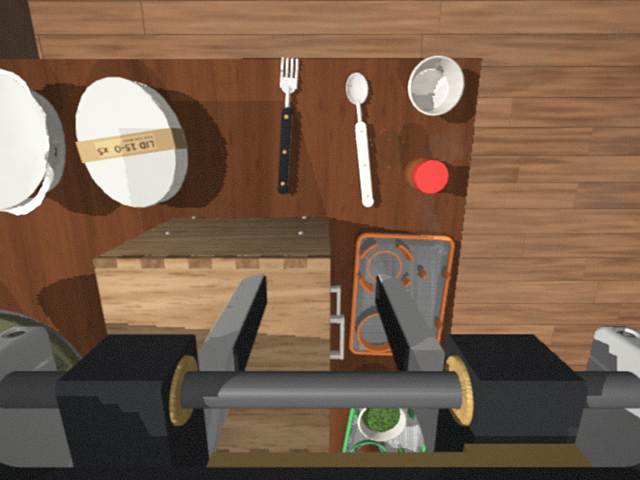

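Fork at (289,125), spoon at (361,140), second jar and empty pot off to the right. Fitting centre lines from the cloud.

```bash
python3 - <<'E'
from tray import *
z=np.load('w4.npz'); i=vision.camera_info('wrist'); i['xyz']=z['xyz'];i['attitude']=z['att']
P,u,v=cloud(i,z['d'])
for n,x0,x1 in [('fork',.41,.47),('spoon',.49,.56)]:
    m=(P[:,2]>.006)&(P[:,2]<.02)&(P[:,0]>x0)&(P[:,0]<x1)&(P[:,1]>.27)&(P[:,1]<.47); Q=P[m]
    M=np.zeros((480,640),np.uint8); M[v[m],u[m]]=1; k,L,st,_=cv2.connectedComponentsWithStats(M); Q=Q[L[v[m],u[m]]==1+np.argmax(st[1:,4])]
    y0=np.percentile(Q[:,1],.5); h=Q[(Q[:,1]>y0+.004)&(Q[:,1]<y0+.1)]
    b=np.arange(y0+.004,y0+.1,.006); X=[(Q[(Q[:,1]>=t)&(Q[:,1]<t+.006)]) for t in b]
    c=np.array([[ (q[:,0].max()+q[:,0].min())/2,q[:,1].mean(),np.ptp(q[:,0])] for q in X]); s=np.polyfit(c[:,1],c[:,0],1)
    e=np.array([s[0],1])/np.hypot(s[0],1); ends=np.percentile(Q[:,1],[.3,99.7]); mid=np.array([np.polyval(s,y0),y0])+e*.08
    print(n,'slope',s[0].round(3),'y ends',ends.round(4),'mid',mid.round(4),'w',c[:,2].mean().round(4),'res',(np.polyval(s,c[:,1])-c[:,0]).std().round(4))
print(rimfit(P,(.61,.42),.03,.029))
i2=trays(i,z['p'],z['d'],[('soup',3,12,(345,460,228,360))])
E
```

```text
fork slope 0.087 y ends [0.2948 0.42  ] mid [0.4385 0.3746] w 0.0121 res 0.0002
spoon slope -0.127 y ends [0.2785 0.4031] mid [0.5314 0.3582] w 0.012 res 0.0003
(array([0.61000468, 0.41763342]), np.float64(0.02913597345237572), np.int64(629))
soup 2724 z [0.00020786 0.00820247 0.01627541]
2301 ((583.6696166992188, 157.2313995361328), (218.83140563964844, 159.3483428955078), 86.10580444335938)
 yaw -0.0679665 seat [0.5618 0.2038] collar [0.5552 0.107 ] cut [0.6271 0.1543]
  collar (array([0.55194111, 0.10291693]), np.float64(0.02609681830857345)) 110
  seat (array([0.56601022, 0.19450385]), np.float64(0.03630592634254369)) 182
```

```bash
python3 -m creep '[{"travel":[3,-1.5,2],"turn":[0,0,0.087]},{"travel":[6,-3,4],"turn":[0,0,0.087]},{"travel":[9.5,-4.1,6],"turn":[0,0,0.087]},{"travel":[9.5,-4.1,10],"turn":[0,0,0.087]},{"travel":[9.5,-4.1,14],"turn":[0,0,0.087]},{"travel":[9.5,-4.1,18],"turn":[0,0,0.087]},{"travel":[9.5,-4.1,21],"turn":[0,0,0.087]},{"travel":[9.5,-4.1,23.5],"turn":[0,0,0.087]},{"travel":[9.5,-4.1,25],"turn":[0,0,0.087]},{"travel":[9.5,-4.1,26],"turn":[0,0,0.087]},{"travel":[9.5,-4.1,26.4],"turn":[0,0,0.087]},{"travel":[9.5,-4.1,26.4],"turn":[0,0,0.087]},{"travel":[9.5,-4.1,26.4],"turn":[0,0,0.087]},{"travel":[9.5,-4.1,26.4],"turn":[0,0,0.087]}]'
```

```text
t: 14.55
ee_pos: [0.4391, 0.3748, 0.0077]
ee_rot: [2.316, 2.122, 0.003]
ft_force: [0.4, -0.0, -0.2]
width: 0.0612
```

```bash
python3 -m creep '[{"travel":[0,0,0.2],"turn":[0,0,0]},{"travel":[0,0,0.2],"turn":[0,0,0]},{"travel":[0,0,0.2],"turn":[0,0,0]}]' - 25
python3 -m creep '[{"travel":[0,0,0],"turn":[0,0,0]},{"travel":[0,0,0],"turn":[0,0,0]},{"travel":[0,0,0],"turn":[0,0,0]},{"travel":[0,0,0],"turn":[0,0,0]},{"travel":[0,0,0],"turn":[0,0,0]},{"travel":[0,0,0],"turn":[0,0,0]},{"travel":[0,0,0],"turn":[0,0,0]},{"travel":[0,0,0],"turn":[0,0,0]},{"travel":[0,0,0],"turn":[0,0,0]},{"travel":[0,0,0],"turn":[0,0,0]}]' 0 25
```

```text
t: 14.8
ee_pos: [0.4386, 0.3745, 0.0048]
ee_rot: [2.316, 2.123, 0.001]
ft_force: [-0.3, -0.7, 0.5]
width: 0.0611
t: 15.63
ee_pos: [0.4385, 0.3743, 0.0044]
ee_rot: [-2.316, -2.123, 0.0]
ft_force: [-0.8, -0.4, -0.7]
width: 0.0133
```

```bash
python3 -m creep '[{"travel":[0,0,-2],"turn":[0,0,0]},{"travel":[0,0,-5],"turn":[0,0,0]},{"travel":[0,0,-9],"turn":[0,0,0]},{"travel":[0,0,-13],"turn":[0,0,0]},{"travel":[0,0,-17],"turn":[0,0,0]},{"travel":[0,0,-21],"turn":[0,0,0]},{"travel":[0,0,-24.5],"turn":[0,0,0]},{"travel":[-3,2,-24.5],"turn":[0,0,0]},{"travel":[-6,5,-24.5],"turn":[0,0,0]},{"travel":[-9,8,-24.5],"turn":[0,0,0]},{"travel":[-12,11,-24.5],"turn":[0,0,0]},{"travel":[-15,13,-24.5],"turn":[0,0,0]},{"travel":[-18,15,-24.5],"turn":[0,0,0]},{"travel":[-21,16.5,-24.5],"turn":[0,0,0]},{"travel":[-24,18,-24.5],"turn":[0,0,0.053]},{"travel":[-27,19,-24],"turn":[0,0,0.053]},{"travel":[-30,20,-23],"turn":[0,0,0.053]},{"travel":[-33,21,-22],"turn":[0,0,0.053]},{"travel":[-36,22,-20],"turn":[0,0,0.053]},{"travel":[-39,22.5,-18],"turn":[0,0,0.053]}]'
python3 -m creep '[{"travel":[-3,0.7,1],"turn":[0,0,0]},{"travel":[-5.2,0.7,3],"turn":[0,0,0]},{"travel":[-5.2,0.7,6],"turn":[0,0,0]},{"travel":[-5.2,0.7,9],"turn":[0,0,0]},{"travel":[-5.2,0.7,9],"turn":[0,0,0]},{"travel":[-5.2,0.7,9],"turn":[0,0,0]},{"travel":[-5.2,0.7,9],"turn":[0,0,0]}]'
python3 - <<'E'
from tray import *
i,p,d=cap('wrist'); save('w5.png',p); np.savez('w5.npz',p=p,d=d,xyz=i['xyz'],att=i['attitude']); print(ctrl.get_state()['ee_pos'],ctrl.get_state()['width'])
E
```

```text
t: 17.3
ee_pos: [0.6293, -0.0354, 0.184]
ee_rot: [2.371, 2.06, 0.001]
ft_force: [-0.0, 0.2, -1.2]
width: 0.0134
t: 17.88
ee_pos: [0.6293, -0.0861, 0.0964]
ee_rot: [2.37, 2.06, 0.002]
ft_force: [0.3, -0.7, -0.6]
width: 0.0135
[ 0.62951364 -0.08605899  0.09682504] 0.013612528217597047
```

View pics/w5.png

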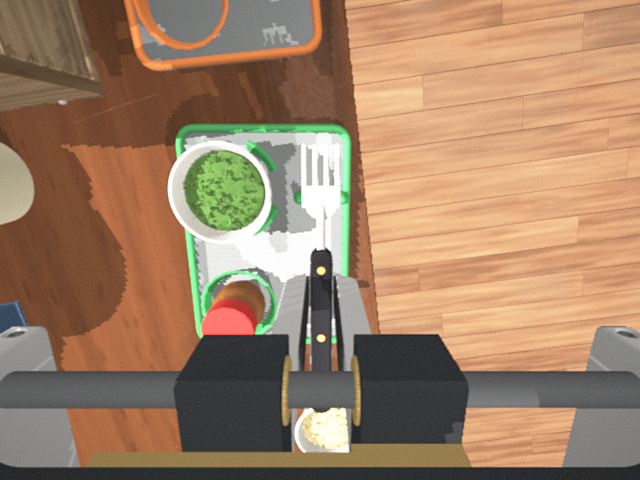

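The fork is held straight above the cutlery seat, with its neck at (322,220) between the far pegs at about (302,197) and (343,197). The jar stands in its collar. Computing the peg positions.

```bash
python3 - <<'E'
from tray import *
z=np.load('w5.npz'); i=vision.camera_info('wrist'); i['xyz']=z['xyz'];i['attitude']=z['att']
P,u,v=cloud(i,z['d']); hsv=cv2.cvtColor(z['p'],cv2.COLOR_RGB2HSV)[v,u].astype(int)
g=(hsv[:,0]>45)&(hsv[:,0]<80)&(hsv[:,1]>130)&(v>180)&(v<212)&(P[:,2]<.03)&(P[:,2]>.01)
for n,a,b in (('L',285,318),('R',325,352)):
    m=g&(u>a)&(u<b); print(n,m.sum(),np.median(P[m],0).round(4),np.median(u[m]),np.median(v[m]))
c=.6295,-.086
k=(hsv[:,2]<60)&(u>305)&(u<335)&(v>250)&(v<345)&(P[:,2]>.08)&(P[:,2]<.13); q=P[k]; print('handle',k.sum(),q.mean(0).round(4),np.polyfit(q[:,1],q[:,0],1).round(3))
h=(P[:,2]>.08)&(P[:,2]<.12)&(v>140)&(v<215)&(u>295)&(u<345); print('head',h.sum(),P[h].mean(0).round(4) if h.any() else 0)
trays(i,z['p'],z['d'],[('salad',45,80,(165,360,115,345))])
E
```

```text
L 55 [ 0.6198 -0.0451  0.0171] 298.0 197.0
R 55 [ 0.6547 -0.0503  0.0156] 345.0 197.0
handle 645 [ 0.6315 -0.083   0.1041] [0.182 0.647]
head 1868 [ 0.6393 -0.0284  0.0965]
salad 2101 z [0.00677509 0.00859682 0.01716441]
1160 ((621.177001953125, -24.414749145507812), (88.64305877685547, 168.3707275390625), 44.422611236572266)
 yaw 0.77532107 seat [ 0.5718 -0.0098] collar [ 0.6397 -0.0791] cut [0.6522 0.006 ]
  collar (array([ 0.63762464, -0.07157838]), np.float64(0.027440006084692693)) 63
  seat (array([ 0.57238383, -0.02124575]), np.float64(0.030146358146982216)) 108
```

```bash
python3 -m creep '[{"travel":[0,0.15,2],"turn":[0,0,0]},{"travel":[0,0.15,4.5],"turn":[0,0,0]},{"travel":[0,0.15,6],"turn":[0,0,0]},{"travel":[0,0.15,7],"turn":[0,0,0]},{"travel":[0,0.15,7.8],"turn":[0,0,0]},{"travel":[0,0.15,8.3],"turn":[0,0,0]},{"travel":[0,0.15,8.6],"turn":[0,0,0]},{"travel":[0,0.15,8.6],"turn":[0,0,0]},{"travel":[0,0.15,8.6],"turn":[0,0,0]},{"travel":[0,0.15,8.6],"turn":[0,0,0]},{"travel":[0,0.15,8.6],"turn":[0,0,0]}]'
```

```text
t: 18.85
ee_pos: [0.6305, -0.0865, 0.0093]
ee_rot: [2.37, 2.06, 0.002]
ft_force: [-0.6, -0.0, 4.5]
width: 0.0137
```

```bash
python3 -m creep '[{"travel":[0,0,-0.1],"turn":[0,0,0]},{"travel":[0,0,-0.1],"turn":[0,0,0]},{"travel":[0,0,-0.1],"turn":[0,0,0]},{"travel":[0,0,-0.1],"turn":[0,0,0]},{"travel":[0,0,-1],"turn":[0,0,0]},{"travel":[0,0,-3],"turn":[0,0,0]},{"travel":[0,0,-6],"turn":[0,0,0]},{"travel":[0,0,-10],"turn":[0,0,0]},{"travel":[0,0,-13],"turn":[0,0,0]},{"travel":[0,0,-13],"turn":[0,0,0]}]' 0.28
python3 -m creep '[{"travel":[-4,0.2,0],"turn":[0,0,0]},{"travel":[-8,0.4,0],"turn":[0,0,0]},{"travel":[-12,0.6,0],"turn":[0,0,0]},{"travel":[-16.5,0.8,0],"turn":[0,0,0]},{"travel":[-16.5,0.8,0],"turn":[0,0,0]},{"travel":[-16.5,0.8,0],"turn":[0,0,0]},{"travel":[-16.5,0.8,0],"turn":[0,0,0]}]' 1
python3 - <<'E'
from tray import *
i,p,d=cap('wrist'); save('w6.png',p)
s=ctrl.get_state(); print(s['ee_pos'],s['width'])
P,u,v=cloud(i,d)
for z in (.031,.034): print('crumb',rimfit(P,(.6155,-.251),z,.031))
E
```

```text
t: 19.68
ee_pos: [0.6324, -0.0868, 0.1463]
ee_rot: [2.365, 2.055, 0.01]
ft_force: [0.0, 0.3, 0.3]
width: 0.0264
t: 20.27
ee_pos: [0.6147, -0.2505, 0.1383]
ee_rot: [-2.371, -2.06, -0.0]
ft_force: [-0.3, 0.7, 0.1]
width: 0.0697
[ 0.6150064  -0.24975054  0.13843615] 0.07403927789708711
crumb (array([ 0.61719412, -0.25128288]), np.float64(0.02988026117188526), np.int64(1150))
crumb (array([ 0.61719814, -0.25139243]), np.float64(0.030190492642432124), np.int64(947))
```

View pics/w6.png

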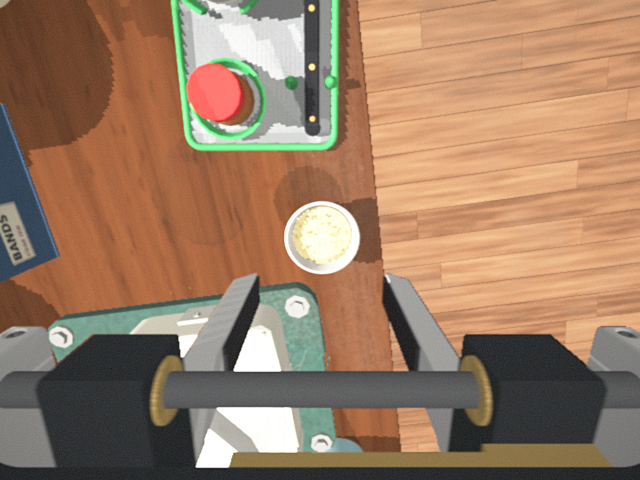

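The fork lies between its pegs at (291,82) and (331,82), the jar is in its collar, and the crumb pot is centred at (322,237). Grasping the crumb pot.

```bash
python3 -m creep '[{"travel":[-0.1,0.15,0],"turn":[0,0,0]},{"travel":[-0.1,0.15,3],"turn":[0,0,0]},{"travel":[-0.1,0.15,6],"turn":[0,0,0]},{"travel":[-0.1,0.15,9],"turn":[0,0,0]},{"travel":[-0.1,0.15,11],"turn":[0,0,0]},{"travel":[-0.1,0.15,12.5],"turn":[0,0,0]},{"travel":[-0.1,0.15,12.7],"turn":[0,0,0]},{"travel":[-0.1,0.15,12.7],"turn":[0,0,0]},{"travel":[-0.1,0.15,12.7],"turn":[0,0,0]}]' 1 20
python3 -m creep '[{"travel":[0,0,0],"turn":[0,0,0]},{"travel":[0,0,0],"turn":[0,0,0]},{"travel":[0,0,0],"turn":[0,0,0]},{"travel":[0,0,0],"turn":[0,0,0]},{"travel":[0,0,0],"turn":[0,0,0]},{"travel":[0,0,0],"turn":[0,0,0]},{"travel":[0,0,0],"turn":[0,0,0]},{"travel":[0,0,0],"turn":[0,0,0]},{"travel":[0,0,0],"turn":[0,0,0]},{"travel":[0,0,0],"turn":[0,0,0]}]' 0 20
python3 -m creep '[{"travel":[0,0,-1],"turn":[0,0,0]},{"travel":[0,0,-3],"turn":[0,0,0]},{"travel":[0,0,-6],"turn":[0,0,0]},{"travel":[0,0,-10],"turn":[0,0,0]},{"travel":[0,0,-13],"turn":[0,0,0]},{"travel":[0,0,-14],"turn":[0,0,0]},{"travel":[0,0,-14],"turn":[0,0,0]},{"travel":[0,0,-14],"turn":[0,0,0]}]'
```

```text
t: 21.07
ee_pos: [0.6171, -0.2521, 0.013]
ee_rot: [2.369, 2.06, 0.001]
ft_force: [-0.6, 0.2, 0.1]
width: 0.0939
t: 21.9
ee_pos: [0.6162, -0.2521, 0.0117]
ee_rot: [2.371, 2.061, -0.0]
ft_force: [-2.8, 0.1, 5.6]
width: 0.0617
t: 22.57
ee_pos: [0.6158, -0.2519, 0.1502]
ee_rot: [-2.371, -2.06, 0.001]
ft_force: [0.1, -0.7, -2.4]
width: 0.0615
```

```bash
python3 -m creep '[{"travel":[3,-1,-2],"turn":[0,0,0.1]},{"travel":[6,-2.2,-4],"turn":[0,0,0.2]},{"travel":[9,-3.4,-5],"turn":[0,0,0.3]},{"travel":[12,-4.6,-5],"turn":[0,0,0.42]},{"travel":[15,-5.8,-5],"turn":[0,0,0.54]},{"travel":[18,-7,-5],"turn":[0,0,0.66]},{"travel":[21,-8.2,-5],"turn":[0,0,0.78]},{"travel":[24,-9.4,-5],"turn":[0,0,0.9]},{"travel":[27,-10.6,-5],"turn":[0,0,1.02]},{"travel":[30,-11.8,-5],"turn":[0,0,1.14]},{"travel":[33,-13,-5],"turn":[0,0,1.26]},{"travel":[36,-14.2,-5],"turn":[0,0,1.38]},{"travel":[38.5,-15.2,-5],"turn":[0,0,1.46]},{"travel":[40.4,-15.9,-5],"turn":[0,0,1.5]},{"travel":[40.4,-15.9,-5],"turn":[0,0,1.5]},{"travel":[40.4,-15.9,-5],"turn":[0,0,1.5]},{"travel":[40.4,-15.9,-5],"turn":[0,0,1.5]},{"travel":[40.4,-15.9,-5],"turn":[0,0,1.5]}]'
python3 - <<'E'
from tray import *
i,p,d=cap('wrist'); save('w7.png',p); np.savez('w7.npz',p=p,d=d,xyz=i['xyz'],att=i['attitude']); s=ctrl.get_state(); print(s['ee_pos'],s['width'],s['q'].round(2))
P,u,v=cloud(i,d); hsv=cv2.cvtColor(p,cv2.COLOR_RGB2HSV)[v,u].astype(int)
o=(hsv[:,0]>4)&(hsv[:,0]<14)&(hsv[:,1]>210)&(hsv[:,2]>150)&(P[:,2]<.022)&(P[:,2]>-.002)&(P[:,0]>.51)&(P[:,0]<.67)&(P[:,1]>.03)&(P[:,1]<.26); Q=P[o]
print(o.sum(),cv2.minAreaRect((Q[:,:2]*1000).astype(np.float32)))
for n,c,r in(('seat',(.569,.194),.036),('collar',(.562,.101),.028)):
    for k in range(4):
        dd=np.linalg.norm(Q[:,:2]-c,axis=1); q=Q[(dd<r+.006)&(dd>r-.007)&(Q[:,2]>.009)]; c,rr=circ(q)
    print(n,c,rr,len(q))
for z in (.215,.22): print(rimfit(P,s['ee_pos'][:2],z,.031))
E
```

```text
t: 24.07
ee_pos: [0.5152, 0.1692, 0.2005]
ee_rot: [3.139, -0.109, -0.002]
ft_force: [0.3, -0.6, -1.6]
width: 0.0614
[0.51523519 0.16916406 0.20079687] 0.06136330387977677 [ 0.25  0.29  1.55 -0.    1.31  1.89]
0 ((0.0, 0.0), (0.0, 0.0), 0.0)
seat [0. 0.] 0.0 0
collar [0. 0.] 0.0 0
(array([0.51705822, 0.1689213 ]), np.float64(0.027163418768109435), np.int64(3461))
(array([0.51895429, 0.16874312]), np.float64(0.030179087720999396), np.int64(3561))
```

View pics/w7.png

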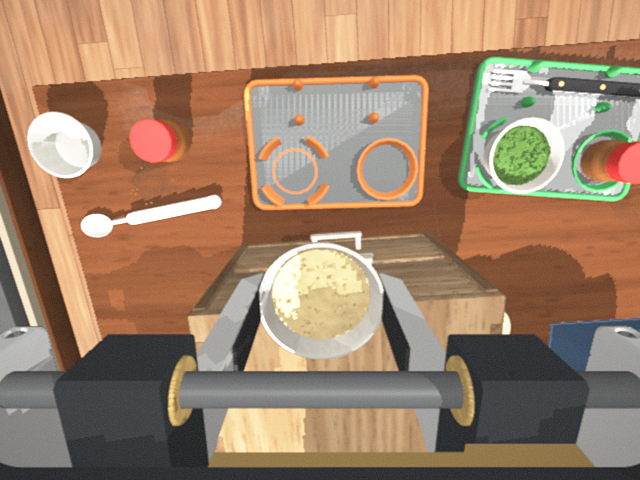

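The crumb pot is held level at (320,300). Soup seat at (294,172), collar (387,168), pegs at (299,119) and (374,118). Refitting with a looser colour mask.

```bash
python3 - <<'E'
from tray import *
z=np.load('w7.npz'); i=vision.camera_info('wrist'); i['xyz']=z['xyz'];i['attitude']=z['att']
P,u,v=cloud(i,z['d']); hsv=cv2.cvtColor(z['p'],cv2.COLOR_RGB2HSV)[v,u].astype(int)
print(cv2.cvtColor(z['p'],cv2.COLOR_RGB2HSV)[165:172,358:362].reshape(-1,3)[:8].tolist(), cv2.cvtColor(z['p'],cv2.COLOR_RGB2HSV)[225,300])
o=(hsv[:,0]>3)&(hsv[:,0]<16)&(hsv[:,2]>170)&(hsv[:,1]>120)&(u>240)&(u<432)&(v>72)&(v<213)&(P[:,2]>-.005); Q=P[o]
print(o.sum(),np.percentile(Q[:,2],[2,50,98]),cv2.minAreaRect((Q[:,:2]*1000).astype(np.float32)))
C={}
for n,c,r in(('seat',(.569,.194),.036),('collar',(.562,.101),.028)):
    for k in range(5):
        dd=np.linalg.norm(Q[:,:2]-c,axis=1); q=Q[(dd<r+.006)&(dd>r-.007)&(Q[:,2]>.008)]; c,rr=circ(q)
    print(n,c,rr,len(q)); C[n]=c
e=C['seat']-C['collar']; print('yaw',np.arctan2(-e[0],e[1]),np.linalg.norm(e))
for n,a,b in (('pL',299,119),('pR',374,118),('oL',298,86),('oR',375,83)):
    m=o&(abs(u-a)<7)&(abs(v-b)<7)&(P[:,2]>.012); print(n,m.sum(),np.median(P[m],0).round(4))
g=(hsv[:,2]>150)&(hsv[:,1]>50)&(np.hypot(u-321,v-295)<40); print('crumbs',np.median(P[g],0))
E
```

```text
[[14, 152, 255], [16, 154, 255], [13, 167, 251], [12, 161, 241], [14, 152, 255], [15, 160, 255], [13, 169, 250], [12, 160, 242]] [ 11 149 127]
5103 [-0.00021917  0.00818348  0.01746402] ((589.741455078125, 151.764404296875), (201.66192626953125, 141.631591796875), 85.74442291259766)
seat [0.56743191 0.1930522 ] 0.035923828692910574 768
collar [0.56365603 0.09650598] 0.02872006993592258 804
yaw -0.0390895959313901 0.09662003365678602
pL 66 [0.6191 0.1833 0.0165]
pR 71 [0.6157 0.1088 0.0165]
oL 71 [0.6515 0.182  0.0159]
oR 76 [0.6484 0.1073 0.0158]
crumbs [0.51788466 0.16651991 0.21250811]
```

```bash
python3 -m creep '[{"travel":[2,-1,0],"turn":[0,0,-0.03]},{"travel":[4,-2,0],"turn":[0,0,-0.03]},{"travel":[4.95,-2.7,0],"turn":[0,0,-0.03]},{"travel":[4.95,-2.7,2],"turn":[0,0,-0.03]},{"travel":[4.95,-2.7,5],"turn":[0,0,-0.03]},{"travel":[4.95,-2.7,8],"turn":[0,0,-0.03]},{"travel":[4.95,-2.7,11],"turn":[0,0,-0.03]},{"travel":[4.95,-2.7,13.5],"turn":[0,0,-0.03]},{"travel":[4.95,-2.7,15.5],"turn":[0,0,-0.03]},{"travel":[4.95,-2.7,17],"turn":[0,0,-0.03]},{"travel":[4.95,-2.7,17.8],"turn":[0,0,-0.03]},{"travel":[4.95,-2.7,18.2],"turn":[0,0,-0.03]},{"travel":[4.95,-2.7,18.3],"turn":[0,0,-0.03]},{"travel":[4.95,-2.7,18.3],"turn":[0,0,-0.03]},{"travel":[4.95,-2.7,18.3],"turn":[0,0,-0.03]},{"travel":[4.95,-2.7,18.3],"turn":[0,0,-0.03]}]'
```

```text
t: 25.45
ee_pos: [0.5669, 0.1938, 0.0194]
ee_rot: [-3.141, 0.062, -0.002]
ft_force: [0.0, 0.1, -0.9]
width: 0.0617
```

```bash
python3 -m creep '[{"travel":[0,0.05,0.2],"turn":[0,0,0]},{"travel":[0,0.05,0.2],"turn":[0,0,0]},{"travel":[0,0.05,0.2],"turn":[0,0,0]},{"travel":[0,0.05,0.2],"turn":[0,0,0]}]'
python3 -m creep '[{"travel":[0,0,0],"turn":[0,0,0]},{"travel":[0,0,0],"turn":[0,0,0]},{"travel":[0,0,0],"turn":[0,0,0]},{"travel":[0,0,0],"turn":[0,0,0]},{"travel":[0,0,0],"turn":[0,0,0]},{"travel":[0,0,-2],"turn":[0,0,0]},{"travel":[0,0,-5],"turn":[0,0,0]},{"travel":[0,0,-9],"turn":[0,0,0]},{"travel":[0,0,-13],"turn":[0,0,0]},{"travel":[0,0,-17],"turn":[0,0,0]},{"travel":[0,0,-17],"turn":[0,0,0]},{"travel":[0,0,-17],"turn":[0,0,0]}]' 0.9
```

```text
t: 25.78
ee_pos: [0.5666, 0.1932, 0.0167]
ee_rot: [-3.141, 0.062, -0.001]
ft_force: [0.7, -0.1, 1.7]
width: 0.0618
t: 26.78
ee_pos: [0.5671, 0.1934, 0.1887]
ee_rot: [-3.14, 0.061, -0.006]
ft_force: [0.0, 0.1, -1.1]
width: 0.0844
```

```bash
python3 -m creep '[{"travel":[-0.4,-2,0],"turn":[0,0,-0.12]},{"travel":[-0.8,-4,0],"turn":[0,0,-0.24]},{"travel":[-1.2,-6,0],"turn":[0,0,-0.36]},{"travel":[-1.6,-8,0],"turn":[0,0,-0.48]},{"travel":[-2,-10,0],"turn":[0,0,-0.6]},{"travel":[-3,-12,0],"turn":[0,0,-0.72]},{"travel":[-4.2,-14,0],"turn":[0,0,-0.84]},{"travel":[-4.2,-16.3,0],"turn":[0,0,-0.96]},{"travel":[-4.2,-16.3,0],"turn":[0,0,-1.08]},{"travel":[-4.2,-16.3,0],"turn":[0,0,-1.2]},{"travel":[-4.2,-16.3,0],"turn":[0,0,-1.32]},{"travel":[-4.2,-16.3,0],"turn":[0,0,-1.44]},{"travel":[-4.2,-16.3,0],"turn":[0,0,-1.56]},{"travel":[-4.2,-16.3,0],"turn":[0,0,-1.68]},{"travel":[-4.2,-16.3,0],"turn":[0,0,-1.737]},{"travel":[-4.2,-16.3,0],"turn":[0,0,-1.737]},{"travel":[-4.2,-16.3,0],"turn":[0,0,-1.737]}]' 0.65
python3 - <<'E'
from tray import *
i,p,d=cap('wrist'); save('w8.png',p); s=ctrl.get_state(); print(s['ee_pos'],s['width'])
T=R.from_rotvec(s['ee_rot']).as_matrix(); print(T[:,0].round(3))
P,u,v=cloud(i,d)
m=(P[:,2]>.006)&(P[:,2]<.02)&(P[:,0]>.49)&(P[:,0]<.565)&(P[:,1]>.26)&(P[:,1]<.47); Q=P[m]
M=np.zeros((480,640),np.uint8); M[v[m],u[m]]=1; k,L,st,_=cv2.connectedComponentsWithStats(M); Q=Q[L[v[m],u[m]]==1+np.argmax(st[1:,4])]
l=cv2.fitLine(Q[Q[:,1]<.385][:,:2].astype(np.float32),cv2.DIST_L2,0,1e-4,1e-4).ravel(); e=l[:2]*np.sign(l[1]); y0=np.percentile(Q[:,1],.3)
b=l[2:]+e*((y0-l[3])/e[1]); print('dir',e,'mid',b+e*.08)
for z in (.036,.039): print('crumb',rimfit(P,(.5674,.193),z,.031))
E
```

```text
t: 28.2
ee_pos: [0.5304, 0.3575, 0.1851]
ee_rot: [-2.078, -2.355, 0.003]
ft_force: [-0.8, -0.6, 0.5]
width: 0.0612
[0.5305308  0.35754854 0.18538325] 0.06109016882992051
[-0.124  0.992 -0.001]
dir [-0.12883121  0.99166656] mid [0.53152666 0.35844465]
crumb (array([0.56879395, 0.19308641]), np.float64(0.029899154272051146), np.int64(185))
crumb (array([0.5687751 , 0.19355345]), np.float64(0.02995041544300413), np.int64(157))
```

View pics/w8.png

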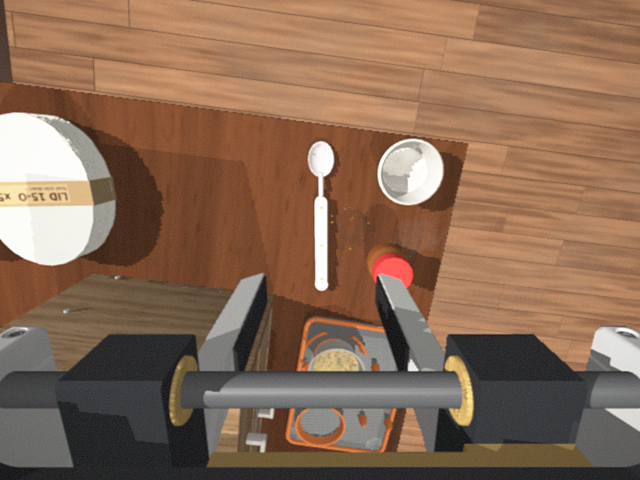

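The spoon is straight along the tool at (321,215) and the crumb pot is in its seat at (333,365). Descending on the spoon with a narrower opening to clear the spare jar.

```bash
python3 -m creep '[{"travel":[0.1,0.1,3],"turn":[0,0,0]},{"travel":[0.1,0.1,7],"turn":[0,0,0]},{"travel":[0.1,0.1,11],"turn":[0,0,0]},{"travel":[0.1,0.1,14],"turn":[0,0,0]},{"travel":[0.1,0.1,16],"turn":[0,0,0]},{"travel":[0.1,0.1,17.3],"turn":[0,0,0]},{"travel":[0.1,0.1,17.9],"turn":[0,0,0]},{"travel":[0.1,0.1,17.9],"turn":[0,0,0]},{"travel":[0.1,0.1,17.9],"turn":[0,0,0]},{"travel":[0.1,0.1,17.9],"turn":[0,0,0]},{"travel":[0.1,0.1,17.9],"turn":[0,0,0]},{"travel":[0.1,0.1,17.9],"turn":[0,0,0]}]' 0.45 25
```

```text
t: 29.25
ee_pos: [0.5321, 0.359, 0.0085]
ee_rot: [2.076, 2.357, 0.002]
ft_force: [-0.3, -0.9, 0.2]
width: 0.0425
```

```bash
python3 -m creep '[{"travel":[0,0,0.3],"turn":[0,0,0]},{"travel":[0,0,0.3],"turn":[0,0,0]},{"travel":[0,0,0.3],"turn":[0,0,0]}]'
python3 -m creep '[{"travel":[0,0,0],"turn":[0,0,0]},{"travel":[0,0,0],"turn":[0,0,0]},{"travel":[0,0,0],"turn":[0,0,0]},{"travel":[0,0,0],"turn":[0,0,0]},{"travel":[0,0,0],"turn":[0,0,0]},{"travel":[0,0,0],"turn":[0,0,0]},{"travel":[0,0,0],"turn":[0,0,0]},{"travel":[0,0,0],"turn":[0,0,0]}]' 0 25
```

```text
t: 29.5
ee_pos: [0.5316, 0.3588, 0.0043]
ee_rot: [-2.076, -2.358, 0.0]
ft_force: [-0.2, -0.3, -0.8]
width: 0.042
t: 30.17
ee_pos: [0.5316, 0.3588, 0.0045]
ee_rot: [-2.076, -2.358, 0.0]
ft_force: [-0.8, -0.4, 0.5]
width: 0.0134
```

```bash
python3 -m creep '[{"travel":[0,0,-2],"turn":[0,0,0]},{"travel":[0,0,-5],"turn":[0,0,0]},{"travel":[0,0,-9],"turn":[0,0,0]},{"travel":[0,0,-12],"turn":[0,0,0]},{"travel":[-3,1,-12],"turn":[0,0,0.03]},{"travel":[-6,2.5,-12],"turn":[0,0,0.06]},{"travel":[-9,4,-12],"turn":[0,0,0.1]},{"travel":[-13,5.5,-12],"turn":[0,0,0.14]},{"travel":[-17,6.5,-12],"turn":[0,0,0.167]},{"travel":[-21,7.2,-12],"turn":[0,0,0.167]},{"travel":[-22.5,7.35,-10],"turn":[0,0,0.167]},{"travel":[-22.5,7.35,-9],"turn":[0,0,0.167]},{"travel":[-22.5,7.35,-9],"turn":[0,0,0.167]},{"travel":[-22.5,7.35,-9],"turn":[0,0,0.167]},{"travel":[-22.5,7.35,-9],"turn":[0,0,0.167]}]'
python3 - <<'E'
from tray import *
i,p,d=cap('wrist'); save('w9.png',p); s=ctrl.get_state(); print(s['ee_pos'],s['ee_rot'],s['width'])
P,u,v=cloud(i,d); hsv=cv2.cvtColor(p,cv2.COLOR_RGB2HSV)[v,u].astype(int)
for n,x,y in (('oL',.619,.1833),('oR',.6515,.182)):
    m=(np.hypot(P[:,0]-x,P[:,1]-y)<.01)&(P[:,2]>.012)&(P[:,2]<.024)&(hsv[:,1]>120); print(n,m.sum(),np.median(P[m],0).round(4))
h=(P[:,2]>.085)&(P[:,2]<.12)&(P[:,1]>.185)&(P[:,1]<.23)&(abs(P[:,0]-.633)<.03); print('head',h.sum(),P[h].mean(0).round(4))
E
```

```text
t: 31.42
ee_pos: [0.633, 0.1464, 0.0952]
ee_rot: [2.263, 2.178, 0.001]
ft_force: [0.0, -0.1, -0.4]
width: 0.0137
[0.63309302 0.14639194 0.0953995 ] [2.26315588e+00 2.17810594e+00 1.65185032e-03] 0.013664888261323813
oL 70 [0.6186 0.1841 0.017 ]
oR 56 [0.6539 0.1822 0.0167]
head 2741 [0.6371 0.2066 0.0946]
```

View pics/w9.png

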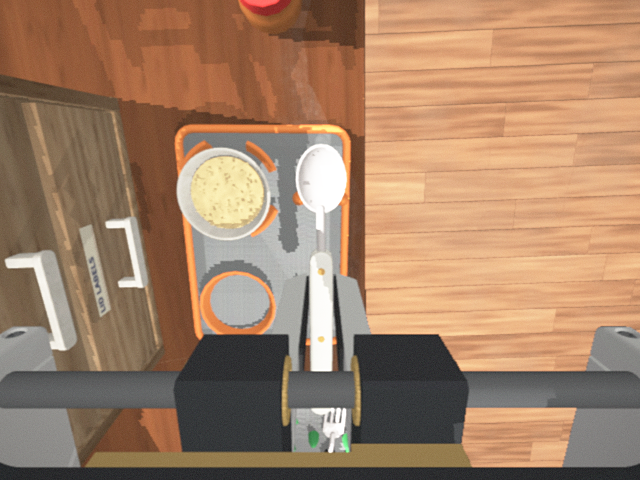

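The spoon is held aligned over the seat: the head at (322,178) is centred on the pegs. The crumb pot is in its seat and the collar is empty. Lowering.

```bash
python3 -m creep '[{"travel":[-0.1,0,2],"turn":[0,0,0]},{"travel":[-0.1,0,4.5],"turn":[0,0,0]},{"travel":[-0.1,0,6],"turn":[0,0,0]},{"travel":[-0.1,0,7],"turn":[0,0,0]},{"travel":[-0.1,0,7.8],"turn":[0,0,0]},{"travel":[-0.1,0,8.2],"turn":[0,0,0]},{"travel":[-0.1,0,8.4],"turn":[0,0,0]},{"travel":[-0.1,0,8.4],"turn":[0,0,0]},{"travel":[-0.1,0,8.4],"turn":[0,0,0]},{"travel":[-0.1,0,8.4],"turn":[0,0,0]},{"travel":[-0.1,0,8.4],"turn":[0,0,0]}]'
```

```text
t: 32.38
ee_pos: [0.6333, 0.144, 0.0111]
ee_rot: [2.265, 2.176, 0.001]
ft_force: [0.1, 0.3, -0.5]
width: 0.0137
```

```bash
python3 -m creep '[{"travel":[0,0,0.1],"turn":[0,0,0]},{"travel":[0,0,0.1],"turn":[0,0,0]},{"travel":[0,0,0.1],"turn":[0,0,0]}]'
python3 -m creep '[{"travel":[0,0,0],"turn":[0,0,0]},{"travel":[0,0,0],"turn":[0,0,0]},{"travel":[0,0,0],"turn":[0,0,0]},{"travel":[0,0,0],"turn":[0,0,0]},{"travel":[0,0,-1],"turn":[0,0,0]},{"travel":[0,0,-3],"turn":[0,0,0]},{"travel":[0,0,-6],"turn":[0,0,0]},{"travel":[0,0,-10],"turn":[0,0,0]},{"travel":[0,0,-14],"turn":[0,0,0]},{"travel":[-4,-1,-18],"turn":[0,0,0]},{"travel":[-8,-2,-21],"turn":[0,0,0]},{"travel":[-12,-3,-24],"turn":[0,0,0]},{"travel":[-16,-4,-26],"turn":[0,0,0]},{"travel":[-19,-5,-26],"turn":[0,0,0]},{"travel":[-19,-5,-26],"turn":[0,0,0]},{"travel":[-19,-5,-26],"turn":[0,0,0]},{"travel":[-19,-5,-26],"turn":[0,0,0]},{"travel":[-19,-5,-26],"turn":[0,0,0]}]' 0.28
python3 - <<'E'
from tray import *
i,p,d=cap('wrist'); P,u,v=cloud(i,d)
c,q,_=cap('side'); 
a=cv2.resize(p[60:420,150:560],(470,413)); b=cv2.resize(q[195:395,170:490],(560,350),interpolation=2)
im=np.zeros((600,800,3),np.uint8); b=cv2.resize(q[200:390,170:490],(420,250),interpolation=2)
im[:340,:800]=cv2.resize(p[60:332,0:640],(800,340)); im[345:595,:420]=b
j,w,_=cap('scene'); im[345:595,425:795]=cv2.resize(w[140:400,220:480],(370,250)); save('fin.png',im); print(ctrl.get_state()['ee_pos'],ctrl.get_state()['ft_force'])
for n,x,y,z,r in (('herb',.5702,-.0327,.041,.034),('crumb',.5674,.1931,.038,.031),('jar',.5563,-.1287,.055,.018),('empty',.61,.4176,.03,.029)): print(n,rimfit(P,(x,y),z,r))
E
```

```text
t: 32.63
ee_pos: [0.633, 0.1439, 0.0095]
ee_rot: [2.265, 2.176, 0.0]
ft_force: [0.1, 0.7, 1.1]
width: 0.0135
t: 34.13
ee_pos: [0.5754, -0.0434, 0.2696]
ee_rot: [-2.265, -2.177, -0.0]
ft_force: [0.5, 0.2, -0.6]
width: 0.0264
[ 0.57555848 -0.04285657  0.26900981] [ 0.73249267 -0.13966246  0.78610575]
herb (array([ 0.56891387, -0.03244527]), np.float64(0.03301985599783865), np.int64(628))
crumb (array([0.5694044 , 0.19078011]), np.float64(0.0294919511261403), np.int64(179))
jar (array([ 0.55771034, -0.12746438]), np.float64(0.015412324284808866), np.int64(414))
empty (array([0.61  , 0.4176]), 0, 0)
```

View pics/fin.png

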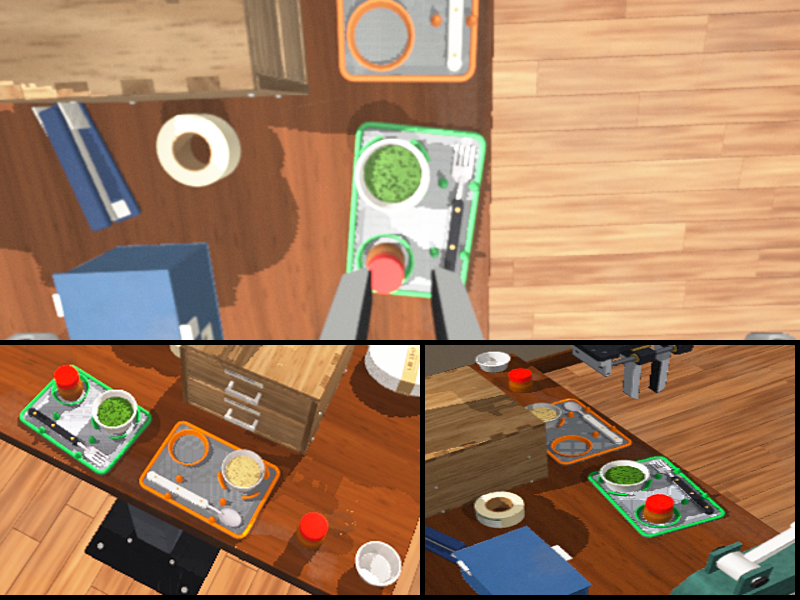

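The composite shows the herbs, jar and fork on the green tray, and the crumbs and spoon on the orange tray with its collar empty. The roll, empty pot and spare jar have not moved, and the gripper is clear. Handing in.

```bash
python3 -c "
from workcell import job_done; print(job_done())"
```

```text
the job is handed in; nothing more can be done
None
```

Both trays are made up and the job is handed in, at about 34 s on the robot's clock against the 147 s limit.

- **Salad tray (green):** the herb pot is in its seat, the red-capped jar nearest the base is in its collar, and the fork lies between the pegs.
- **Soup tray (orange):** the crumb pot is in its seat, the spoon lies between the pegs, and the collar is empty.
- **Left alone:** the empty pot, label roll and spare jar were not touched and look unmoved in the pictures.

**Last checks:**
- The wrist camera put the herb pot and the jar within about 2 mm of their targets. All five pieces look seated and flat in the final wrist, side and scene pictures.
- The crumb pot read about 3 mm off in the last wrist view, but it was at the picture's edge with few points. An earlier view of the placed pot, also with few points, read about 1.4 mm.
- The fit for the empty pot failed because it was out of the wrist camera's view. I checked it only in the side and scene pictures.
- I did not measure how flat the fork and spoon lie. The wrist force rose when I set each one down (4.5 N for the fork, about 1 N for the spoon).
- The pots were carried with the tool pointing down. The wrist force readings stayed under about 10 N.

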